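# Tip a load of green mandarins into the crate and close it

### The job

Load all the green mandarins lying loose on the bench top (not those in the stock tray and basket) into the aluminium tipping skip, then swing the skip right over by its handle so that it dumps them into the wooden crate, and ease it back fully upright without letting it fall. Close the crate with the lid that fits it, seated flat in its mouth with all the mandarins inside, and leave everything else on the bench where it is.

Things in the scene. Friction and masses are not known exactly. Their poses are not given: they have to be found in the camera images.
- fruit1_mid (a point): centre of one of the squat green mandarins: 58 mm across, 46 mm tall, flattened under and on top, rigid, about 100 g; stands on its flat underside at the start (centre 23 mm up). Three to five are there; None if absent
- fruit2_mid (a point): centre of one of the squat green mandarins: 58 mm across, 46 mm tall, flattened under and on top, rigid, about 100 g; stands on its flat underside at the start (centre 23 mm up). Three to five are there; None if absent
- fruit3_mid (a point): centre of one of the squat green mandarins: 58 mm across, 46 mm tall, flattened under and on top, rigid, about 100 g; stands on its flat underside at the start (centre 23 mm up). Three to five are there; None if absent
- fruit4_mid (a point): centre of one of the squat green mandarins: 58 mm across, 46 mm tall, flattened under and on top, rigid, about 100 g; stands on its flat underside at the start (centre 23 mm up). Three to five are there; None if absent
- fruit5_mid (a point): centre of one of the squat green mandarins: 58 mm across, 46 mm tall, flattened under and on top, rigid, about 100 g; stands on its flat underside at the start (centre 23 mm up). Three to five are there; None if absent
- skip (a joint): angle of the tipping skip, rad: 0 = upright on its rest stop, grows as it tips forward (stand's +x) to 2.0 = fully dumped stop. Its weight holds it at either end: it must be swung past a balance point (near 0.9 empty, 1.2 loaded) and then falls on by itself, fast if let go, either way. Needs up to about 10 N at the handle
- skip_grip (a point): middle of the skip's black handle bar: round, 18 mm thick, 72 mm long along the stand's y, on a 140 mm arm at the skip's -y side, 70 mm outside its side wall, 175 mm from its middle. The arm is 1.0 rad behind vertical at joint 0, 1.0 rad ahead at 2.0, so the bar runs on a 140 mm arc about the hinge axis. Pinched from above, with a finger before and behind it, the bar turns in the grip
- skip_hinge (a point): middle of the skip's hinge axle, 185 mm above the table, fixed to the stand; its axes are the stand's: x = the way the skip tips, y = the hinge axis, z up
- skip_in (a point): middle of the skip's inner floor; turns with the skip (x forward, z up when upright, then 215 mm above the table). The aluminium skip is open-topped: floor 160 mm long (x) by 200 mm wide (y) inside, walls 75 mm high, the front wall slopes outward as a pouring lip (35 mm farther out at its top)
- stand: the fixed grey steel stand that carries the skip; origin on the table straight under the hinge, +x the way the skip tips (towards the crate), +y to the left
- crate: the fixed open pale wooden crate in front of the skip: 162 (x) x 202 (y) x 115 mm high outside, walls and floor 6 mm. A mandarin that comes to lie on others and reaches higher than 108 mm above its underside keeps the lid from going home, so spread such a pile first; origin at the centre of its underside, z up
- lid_grip (a point): middle of the upright dark wooden grip (22 mm thick in x, 100 long in y, 35 high) on the crate's own lid, a pale rectangular board 178 (x) x 218 (y) x 7 mm with a 138 x 178 x 7 mm step under it that enters the crate's mouth with 6 mm play all round. Point is 31.5 mm above the step's underside (lid lies on it at the start); lid home: 139.5 mm above the crate's underside. 0.3 kg
- odd_lid: a round wooden lid 130 mm across with a knob, of some other vessel; does not fit the crate; origin at its underside; leave it
- hammer: hammer, 260 mm long, lying; bystander, leave it
- jar: glass jar, 84 mm across, 120 mm high; bystander; origin at its underside
- bowl: steel bowl, 120 mm across, 50 mm high; bystander; origin at its underside
- tin: tin can, 68 mm across, 90 mm high; bystander; origin at its underside
There are look-alikes about, which are no part of the job. What is shaped like the part that bears fruit2_mid but pink or red is not meant.

How it is judged (in metres and radians):
On the way, in this order (a step that is already met when the one before it is completed fails the run):
1. all the mandarins that are there lie in the upright skip (x of fruit1_mid in the frame of skip_in between -0.09 and 0.12 m and y of fruit1_mid in the frame of skip_in between -0.1 and 0.1 m and z of fruit1_mid in the frame of skip_in between 0 and 0.1 m and x of fruit2_mid in the frame of skip_in between -0.09 and 0.12 m and y of fruit2_mid in the frame of skip_in between -0.1 and 0.1 m and z of fruit2_mid in the frame of skip_in between 0 and 0.1 m and x of fruit3_mid in the frame of skip_in between -0.09 and 0.12 m and y of fruit3_mid in the frame of skip_in between -0.1 and 0.1 m and z of fruit3_mid in the frame of skip_in between 0 and 0.1 m and x of fruit4_mid in the frame of skip_in between -0.09 and 0.12 m and y of fruit4_mid in the frame of skip_in between -0.1 and 0.1 m and z of fruit4_mid in the frame of skip_in between 0 and 0.1 m and x of fruit5_mid in the frame of skip_in between -0.09 and 0.12 m and y of fruit5_mid in the frame of skip_in between -0.1 and 0.1 m and z of fruit5_mid in the frame of skip_in between 0 and 0.1 m and value of joint skip below 0.15 rad), for 0.2 s.
2. the skip is swung right over (joint past 1.8) (value of joint skip above 1.8 rad), for 0.2 s.
3. the skip is back upright (joint under 0.06) (value of joint skip below 0.06 rad), for 0.3 s.
At the end, for the whole second after the job is handed in: every mandarin that is there lies inside the crate, the skip is upright (joint under 0.06 rad), and the rectangular lid is home on the crate: within 12 mm of its centre in x and y, down to within 4 mm, level within 0.06 rad and square within 0.12 rad (x of fruit1_mid in the frame of crate between -0.075 and 0.075 m and y of fruit1_mid in the frame of crate between -0.095 and 0.095 m and z of fruit1_mid in the frame of crate between 0 and 0.1 m and x of fruit2_mid in the frame of crate between -0.075 and 0.075 m and y of fruit2_mid in the frame of crate between -0.095 and 0.095 m and z of fruit2_mid in the frame of crate between 0 and 0.1 m and x of fruit3_mid in the frame of crate between -0.075 and 0.075 m and y of fruit3_mid in the frame of crate between -0.095 and 0.095 m and z of fruit3_mid in the frame of crate between 0 and 0.1 m and x of fruit4_mid in the frame of crate between -0.075 and 0.075 m and y of fruit4_mid in the frame of crate between -0.095 and 0.095 m and z of fruit4_mid in the frame of crate between 0 and 0.1 m and x of fruit5_mid in the frame of crate between -0.075 and 0.075 m and y of fruit5_mid in the frame of crate between -0.095 and 0.095 m and z of fruit5_mid in the frame of crate between 0 and 0.1 m and value of joint skip below 0.06 rad and x of lid_grip in the frame of crate between -0.012 and 0.012 m and y of lid_grip in the frame of crate between -0.012 and 0.012 m and z of lid_grip in the frame of crate between 0.134 and 0.1435 m and angle between lid_grip's own z axis and vertical below 0.06 rad and angle between the y axis of lid_grip and the y axis of crate, either way round below 0.12 rad); the robot touches nothing.
It fails at once if the skip falls back instead of being eased (swings back faster than 2.5 rad/s) (velocity of joint skip below -2.5 rad/s).
It fails at once if a bystander is shifted more than 5 cm (distance of any of odd_lid, hammer, jar, bowl, tin from where it was at the start of the episode above 0.05 m).
Of fruit1, fruit2, fruit3, fruit4, fruit5 only 3 to 5 are there at a start; the rules pass over those that are not, and their reading is None.
At some moment in a run one of fruit1, fruit2, fruit3, fruit4, fruit5, lid may be knocked a few centimetres aside while the robot is not near it.
It also fails if it takes over 210 s, if anything falls off the work surface, if the arm or the gripper's body presses on something with over 40 N, if the wrist force passes 120 N, or if a joint passes its speed limit or range.

### The arm

A 6-joint arm with a two-finger parallel gripper is mounted at the origin on the work surface. World frame = base frame: x ahead of the robot, y to its left, z up, the work surface at z = 0. Lengths are in m, angles in degrees, forces in N, time in s.
With the tool pointing down it reaches from about 0.3 to 0.85 m from the base axis. Payload 4.2 kg.
Tool frame: the origin (TCP) lies between the finger pads; the fingertips stand r.tip_reach ahead of it and the grasp point (between the pads) lies 5 mm behind it (r.tip_reach is the distance from the TCP to the fingertips, in m); z points along the fingers, x is the direction in which the jaws open and shut, and the axes are right-handed (so a half turn about z gives the same grasp; the last joint's range is limited). The gripper opens to 91 mm and grips with 3 to 60 N. Pads are 32 mm wide; open, the fingers measure 118 mm over their backs; the gripper's body (76 mm by 178 mm) begins 60 mm behind the grasp point.
Start: joints at [62.166, 18.312, 89.639, -0, 72.044, -1.146], TCP at [0.258, 0.514, 0.228] pointing down, gripper open.
Joint ranges: [-177.97, 177.97], [-48.28, 115.42], [12.27, 149.76], [-77.06, 257.06], [2.81, 150.46], [-146.56, 146.56]. Speed limits (degrees/s): [147.25, 147.25, 180, 180, 180, 180].

### API

Orientations are given as a 3x3 rotation matrix whose columns are the frame's x, y, z axes.
In Python, from plant import r, vision, finder gives the robot as it stands. The module is installed in compiled form; this text tells all that it offers.
- The arm moves only by the tool send_rows, never from a script. Its argument "plan" is a list of rows, each a list of 4 numbers: the shift along the tool's x, y, z in cm, then the turn about the tool's z in degrees. A call has 1 to 12 rows; each row is the pose to reach, as a shift and turn from the pose measured when the call began, along the tool's axes at that moment; what a row does not reach only later rows make up. A row lasts 1/8 s, in which the tool goes at most 62.5 mm and 10.7 degrees, less where a joint would pass 70% of its speed; a pose out of reach is approached as far as the arm can. A call with a gripper value outside its range is refused whole. "hand" is the finger opening in cm, from 0 to 9.12, set as the call begins (left out, the last holds). The fingers move at their own pace and stop on an object; the grip force is fixed at half the most. Time passes only in rows, so rows that repeat a pose let the fingers close. It gives the time, the measured TCP pose, the force and the opening at its end, in the units of the state.
- r.state(): the state, without advancing time (a new reading comes with each control period).
- vision.camera(name): name is "side" or "top"; returns (picture, depth): 420x560x3 uint8, blue, green, red; 420x560 float32, m along the optical axis (not along the pixel's ray), 0 where there is no reading.
- vision.camera_model(name): a dict with "fx", "fy", "cx", "cy" (pixels), "rvec" (rotation vector, rad) and "tvec" (3), from world to camera coordinates, as OpenCV has them. Camera axes: x right, y down, z forward; pixel columns grow to the right and rows downward; lengths in m; the calibration is good to about 2 mm. A picture is of the moment at which its call begins. camera_model takes no time and is no camera call.
- r.sign_off(): hands the job in, once; it reports no verdict.
Trained networks look in the newest picture that a camera, given by its name, has taken for a name from the list of things; names that differ only in an ending like _2 or _b are one class to them, and where a whole thing is asked for, a point or a joint stands for the part that bears it (a point fixed in the world has none). Each returns a list of dicts, best first, with "score" (0 to 1); they miss things now and then, are a little off and sometimes report something else, mostly with a low value. They report only what shows in the picture. A call takes as long as a camera call. They do not tell look-alikes from the thing itself.
- finder.search_frame(camera, query): "location" ([row, column] in pixels, amid what is visible of it).
- finder.trace(camera, query): "mask" (420x560 bool, what is visible of it) and "location" ([row, column] in pixels, amid what is visible of it).
- finder.mark_of(camera, query): "location" ([row, column] in pixels: a listed point, or the origin of a listed thing).
The state is a dict: "t": time; "joint_positions": joint angles; "qvel": joint speeds; "joint_torque": joint torques, N m; "tcp_pos": TCP position; "ee_rot": TCP orientation; "force": force on the tool from outside, world axes, zero at the start; "wrist_torque": the same for the moment, N m; "gripper_width": finger opening in m.
Only numpy, scipy, OpenCV 4.12 (cv2) and the standard library are available. Lean on these libraries where they do the work, as an engineer would, in place of code of your own. Each camera call takes 0.05 s, during which the arm holds its last target. There are 200 camera calls.

## Working session

There is one attempt and no reset: what is moved stays moved. The work goes in short steps, Python scripts to look and compute and a tool call to move; the robot and the scene stay as the last step left them, time stands still between calls to the robot, and variables do not carry over. Pictures are saved under pics/ and viewed, about 12 in all and at most 16, crops included, and the job is handed in when it is done.

Besides the shell and the picture viewer there is one more tool, called in YAML: its name, and indented under it one key for each argument. send_rows: Moves the arm, as the interface text tells. Its arguments: {"type":"object","properties":{"plan":{"type":"array"},"hand":{"type":"number"}},"required":["plan"]}

```bash
mkdir -p pics; ls; cat > h.py <<'E'
import numpy as np, cv2
from plant import r, vision, finder
def M(c):
    m=vision.camera_model(c); R,_=cv2.Rodrigues(np.array(m["rvec"],float)); return m,R,np.array(m["tvec"],float).ravel()
def unproj(c,row,col,d):
    m,R,t=M(c); p=np.array([(col-m["cx"])/m["fx"],(row-m["cy"])/m["fy"],1])*d
    return R.T@(p-t)
def cloud(c,depth):
    m,R,t=M(c); v,u=np.mgrid[0:420,0:560]
    p=np.stack([(u-m["cx"])/m["fx"]*depth,(v-m["cy"])/m["fy"]*depth,depth],-1)
    return (p-t)@R
def proj(c,P):
    m,R,t=M(c); q=R@np.array(P)+t; return np.array([m["cy"]+m["fy"]*q[1]/q[2],m["cx"]+m["fx"]*q[0]/q[2]])
def ray_z(c,row,col,z):
    m,R,t=M(c); d=R.T@np.array([(col-m["cx"])/m["fx"],(row-m["cy"])/m["fy"],1]); o=-R.T@t
    return o+d*(z-o[2])/d[2]
def two(c1,p1,c2,p2):
    A=[];b=[]
    for c,p in((c1,p1),(c2,p2)):
        m,R,t=M(c); d=R.T@np.array([(p[1]-m["cx"])/m["fx"],(p[0]-m["cy"])/m["fy"],1]);d/=np.linalg.norm(d);o=-R.T@t
        Q=np.eye(3)-np.outer(d,d);A.append(Q);b.append(Q@o)
    return np.linalg.solve(sum(A),sum(b))
E
python3 - <<'E'
from h import *
np.set_printoptions(precision=3,suppress=True)
s=r.state(); print(r.tip_reach,s)
for c in("top","side"):
    im,d=vision.camera(c); cv2.imwrite(f"pics/{c}0.png",im); np.save(f"pics/{c}0.npy",d)
    m,R,t=M(c); print(c,-R.T@t,m["fx"])
E
```

```text
pics
0.014 {'t': 0.0, 'joint_positions': array([62.166, 18.352, 89.707,  0.001, 72.045, -1.146]), 'qvel': array([-0.045,  0.063,  0.075,  0.023,  0.031, -0.14 ]), 'joint_torque': array([ -0.001, -41.246, -23.198,   0.072,   0.046,  -0.   ]), 'tcp_pos': array([0.258, 0.513, 0.227]), 'ee_rot': array([[ 0.449,  0.893, -0.001],
       [ 0.893, -0.449, -0.002],
       [-0.002, -0.   , -1.   ]]), 'force': array([-0.198, -0.503,  0.914]), 'wrist_torque': array([-0.029, -0.012, -0.032]), 'gripper_width': 0.09104515267758487}
top [ 0.266 -0.068  1.577] 456.1191305334357
side [ 0.299 -0.954  1.089] 490.98262026179776
```

View pics/top0.png

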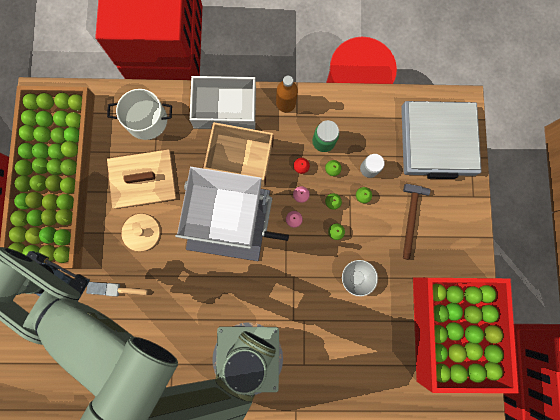

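View pics/side0.png

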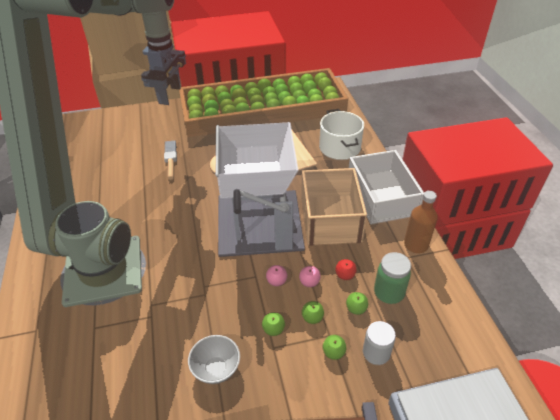

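```bash
python3 - <<'E'
from h import *
np.set_printoptions(precision=3,suppress=True)
for c in("top","side"):
    im,d=vision.camera(c); P=cloud(c,d)
    for q in("fruit1_mid","skip_grip","skip_in","skip_hinge","crate","lid_grip","stand","odd_lid"):
        for o in finder.mark_of(c,q)[:9]:
            l=np.array(o["location"]);i,j=l.round().astype(int).clip(0,[419,559]); print(c,q,round(o["score"],2),l,P[i,j],im[i,j])
E
```

```text
top fruit1_mid 0.68 [232.1 336.1] [ 0.42  -0.292  0.043] [ 55 191 122]
top skip_grip 0.88 [236.7 277.8] [ 0.381 -0.092  0.264] [34 28 27]
top skip_in 0.86 [218.1 220. ] [0.441 0.081 0.215] [247 246 247]
top skip_in 0.34 [161.5 242.7] [0.668 0.029 0.007] [159 230 255]
top skip_hinge 0.86 [191.  227.7] [0.523 0.059 0.217] [249 249 250]
top crate 0.87 [161.8 241.9] [0.668 0.033 0.006] [ 93 135 177]
top lid_grip 0.89 [181. 140.] [0.592 0.383 0.019] [ 58  80 108]
top odd_lid 0.55 [230.7 141.7] [0.418 0.364 0.026] [ 84 120 160]
top odd_lid 0.29 [164.5 242.7] [0.66  0.029 0.01 ] [133 196 245]
side fruit1_mid 0.72 [325.9 272. ] [ 0.415 -0.316  0.045] [ 68 147 111]
side skip_grip 0.7 [206.7 237.4] [ 0.379 -0.116  0.27 ] [73 73 77]
side skip_in 0.86 [170.9 250.4] [0.442 0.07  0.215] [246 246 246]
side skip_in 0.7 [322.7 270.5] [ 0.411 -0.31   0.051] [ 89 196 145]
side skip_hinge 0.71 [175.5 277.5] [ 0.498 -0.033  0.272] [163 160 164]
side crate 0.64 [222.3 329.7] [ 0.641 -0.054  0.09 ] [101 132 163]
side crate 0.33 [346.9 336.8] [ 0.552 -0.406  0.043] [ 79 180 132]
side stand 0.94 [220.7 280.7] [ 0.5   -0.054  0.129] [117 113 113]
```

```bash
python3 - <<'E'
from h import *
np.set_printoptions(precision=4,suppress=True)
for c in("top","side"):
    im=cv2.imread(f"pics/{c}0.png"); d=np.load(f"pics/{c}0.npy"); P=cloud(c,d)
    hsv=cv2.cvtColor(im,cv2.COLOR_BGR2HSV)
    g=((hsv[...,0]>28)&(hsv[...,0]<65)&(hsv[...,1]>110)&(hsv[...,2]>50)).astype(np.uint8)
    n,lab,st,ce=cv2.connectedComponentsWithStats(g)
    for k in range(1,n):
        if st[k,4]>60:
            p=P[lab==k]; 
            if -0.75<p[:,1].mean()<0.3 and p[:,2].mean()<.08 and st[k,4]<900 and p[:,0].mean()>.2:
                w=ray_z(c,ce[k][1],ce[k][0],.023); top=p[p[:,2]>p[:,2].max()-.012]
                print(c,"green",st[k,4],ce[k][::-1],"ray",w[:2],"top",top.mean(0),p[:,2].max())
    def rect(m,n):
        p=P[m]; q=cv2.minAreaRect((p[:,:2]*1000).astype(np.float32)); print(c,n,m.sum(),q,p.mean(0))
        return q
    X,Y,Z=P[...,0],P[...,1],P[...,2]
    rect((abs(Z-.215)<.004)&(abs(X-.45)<.15)&(abs(Y-.08)<.13),"skipfloor")
    rect((abs(Z-.288)<.008)&(abs(X-.45)<.2)&(abs(Y-.08)<.16),"skiprim")
    rect((abs(Z-.113)<.006)&(X>.55)&(X<.8)&(abs(Y-.03)<.16),"craterim")
    rect((abs(Z-.006)<.004)&(X>.6)&(X<.75)&(abs(Y-.03)<.12),"cratefloor")
    rect((abs(Z-.0125)<.005)&(abs(X-.59)<.15)&(abs(Y-.38)<.15),"lid board")
    dk=(hsv[...,2]<80)
    rect((Z>.03)&(Z<.06)&(abs(X-.59)<.1)&(abs(Y-.38)<.08),"lidgrip")
    m=dk&(Z>.24)&(Z<.30)&(abs(X-.385)<.06)&(abs(Y+.1)<.08)
    if m.sum(): rect(m,"handle"); print("zmax",P[m][:,2].max(),np.percentile(P[m][:,2],[5,50,95]))
E
```

```text
top green 208 [167.6731 332.8702] ray [ 0.6476 -0.287 ] top [ 0.6461 -0.286   0.047 ] 0.05439967441071717
top green 210 [194.6143 363.5   ] ray [ 0.553  -0.3928] top [ 0.266  -0.0685  1.5765] 1.576511043523691
top green 214 [201.     333.0514] ray [ 0.5292 -0.2864] top [ 0.266  -0.0685  1.5765] 1.576511043523691
top green 214 [231.257  336.2009] ray [ 0.4241 -0.2961] top [ 0.266  -0.0685  1.5765] 1.576511043523691
top skipfloor 2906 ((448.57037353515625, 77.53108215332031), (205.4676971435547, 168.66641235351562), 81.72636413574219) [0.4515 0.0815 0.2152]
top skiprim 683 ((464.61614990234375, 76.94376373291016), (213.73260498046875, 208.17034912109375), 81.66534423828125) [0.4756 0.0792 0.2892]
top craterim 360 ((680.1700439453125, 40.213714599609375), (209.19764709472656, 162.21450805664062), 79.90155792236328) [0.6968 0.0435 0.1142]
top cratefloor 1359 ((677.5675659179688, 25.165138244628906), (230.34547424316406, 146.3876495361328), 87.74801635742188) [0.6862 0.0306 0.006 ]
top lid board 2565 ((587.41015625, 380.62408447265625), (290.96575927734375, 292.90557861328125), 88.2685928
[... 1118 characters left out ...]
60919952392578), (213.46482849121094, 163.134033203125), 80.16331481933594) [0.6746 0.0303 0.1137]
side cratefloor 909 ((675.2095336914062, 29.9609375), (239.74205017089844, 149.37168884277344), 89.9716567993164) [0.6807 0.0552 0.0062]
side lid board 359 ((685.09033203125, 355.1231689453125), (263.00457763671875, 100.02416229248047), 77.45826721191406) [0.6684 0.3512 0.0141]
side lidgrip 0 ((0.0, 0.0), (0.0, 0.0), 0.0) [nan nan nan]
side handle 117 ((382.7889404296875, -91.32710266113281), (65.73270416259766, 14.457693099975586), 80.53630828857422) [ 0.3811 -0.1021  0.2673]
zmax 0.27351073770895645 [0.2589 0.2682 0.2722]<stdin>:15: RuntimeWarning: Mean of empty slice.
  ret = um.true_divide(
```

```bash
python3 - <<'E'
from h import *
np.set_printoptions(precision=4,suppress=True)
im=cv2.imread("pics/top0.png"); P=cloud("top",np.load("pics/top0.npy")); X,Y,Z=P[...,0],P[...,1],P[...,2]
for n,m in(("jar",(Z>.08)&(Z<.2)&(abs(Y+.26)<.09)&(X>.68)&(X<.85)),("tin",(Z>.07)&(Z<.12)&(abs(Y+.42)<.06)&(abs(X-.65)<.08)),("bowl",(Z>.03)&(Z<.1)&(abs(Y+.38)<.1)&(abs(X-.27)<.1)),("all high",(Z>.06)&(Z<.5)&(Y<-.12)&(Y>-.5)&(X>.3)&(X<.72))):
    p=P[m]; print(n,len(p),p.min(0),p.max(0),p.mean(0))
print("handle",two("top",(236.7,277.8),"side",(206.7,237.4)))
for k,a in dict(A=(167.7,332.9,302.5,356.6),B=(194.6,363.5,346.6,334),C=(201,333,312.2,312.5),D=(231.3,336.2,323.6,272.9)).items(): print(k,two("top",a[:2],"side",a[2:]))
for z in (.01,.0385): print("lidgrip ray",ray_z("top",181,140,z))
p=P[(Z>.03)&(Z<.06)&(abs(X-.59)<.1)&(abs(Y-.38)<.08)]; print(p.min(0),p.max(0),np.percentile(p[:,2],[5,50,95]))
cv2.imwrite("pics/z0.png",cv2.resize(im[120:290,90:300],None,fx=3.5,fy=3.5,interpolation=cv2.INTER_CUBIC))
E
```

```text
jar 500 [ 0.7092 -0.2959  0.0805] [ 0.7887 -0.2146  0.1288] [ 0.7445 -0.254   0.1138]
tin 315 [ 0.6181 -0.4491  0.0707] [ 0.6827 -0.3843  0.0973] [ 0.6492 -0.4153  0.088 ]
bowl 357 [ 0.2112 -0.4273  0.0301] [ 0.3264 -0.3092  0.0581] [ 0.2679 -0.3748  0.0433]
all high 431 [ 0.3808 -0.4491  0.0616] [ 0.7199 -0.121   0.2718] [ 0.6619 -0.3761  0.0894]
handle [ 0.3829 -0.0921  0.2472]
A [ 0.6455 -0.2866  0.0251]
B [ 0.5513 -0.3925  0.0237]
C [ 0.5278 -0.2862  0.0222]
D [ 0.4224 -0.296   0.0237]
lidgrip ray [0.5937 0.3855 0.01  ]
lidgrip ray [0.5877 0.3773 0.0385]
[0.5833 0.3331 0.0303] [0.6227 0.431  0.0593] [0.0356 0.0481 0.0554]
```

View pics/z0.png

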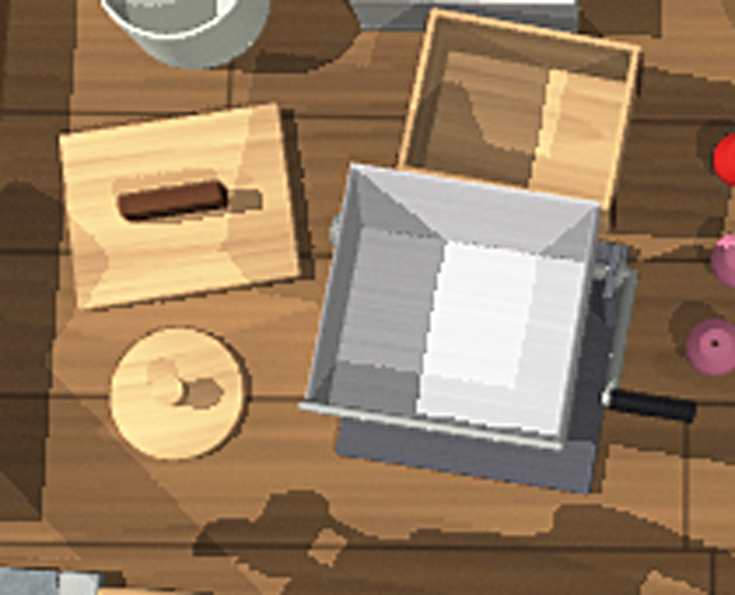

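send_rows:
  plan:
    - [0,0,-12,10]
    - [0,0,-12,20]
    - [0,0,-12,30]
    - [0,0,-12,40]
    - [0,0,-12,50]
    - [0,0,-12,60]
    - [0,0,-12,70]
    - [0,0,-12,71.6]
    - [0,0,-12,71.6]
  hand: 8.5

```text
t: 2.12
tcp_pos: [0.2583, 0.5137, 0.348]
ee_rot: [[0.99, -0.142, 0.0], [-0.142, -0.99, 0.0], [0.0, -0.0, -1.0]]
force: [0.1, -0.9, -0.1]
gripper_width: 0.085
```

send_rows:
  plan:
    - [38,75.5,0,0]
    - [38,75.5,0,0]
    - [38,75.5,0,0]
    - [38,75.5,0,0]
    - [38,75.5,0,0]
    - [38,75.5,0,0]
    - [38,75.5,0,0]
    - [38,75.5,0,0]
    - [38,75.5,0,0]
    - [38,75.5,0,0]
    - [38,75.5,0,0]
    - [38,75.5,0,0]

```text
t: 3.62
tcp_pos: [0.4972, -0.1994, 0.3481]
ee_rot: [[0.99, -0.141, 0.001], [-0.141, -0.99, 0.0], [0.001, -0.0, -1.0]]
force: [0.3, 1.0, 0.7]
gripper_width: 0.0853
```

send_rows:
  plan:
    - [4.2,8.2,5,0]
    - [4.2,8.2,11,0]
    - [4.2,8.2,17,0]
    - [4.2,8.2,23,0]
    - [4.2,8.2,28,0]
    - [4.2,8.2,31,0]
    - [4.2,8.2,32.6,0]
    - [4.2,8.2,32.6,0]

```text
t: 4.62
tcp_pos: [0.5276, -0.2865, 0.0219]
ee_rot: [[0.99, -0.14, 0.0], [-0.14, -0.99, 0.001], [0.0, -0.001, -1.0]]
force: [0.1, 0.0, -0.1]
gripper_width: 0.0851
```

send_rows:
  plan:
    - [0,0,0,0]
    - [0,0,0,0]
    - [0,0,0,0]
    - [0,0,-2,0]
    - [0,0,-7,0]
    - [0,0,-12,0]
    - [0,0,-18,0]
    - [0,0,-24,0]
    - [0,0,-30,0]
    - [0,0,-33,0]
  hand: 3

```text
t: 5.88
tcp_pos: [0.5278, -0.2868, 0.3564]
ee_rot: [[0.99, -0.14, 0.006], [-0.14, -0.99, -0.003], [0.006, 0.002, -1.0]]
force: [0.1, 0.2, -1.3]
gripper_width: 0.056
```

send_rows:
  plan:
    - [-15.5,-41.5,0,0]
    - [-15.5,-41.5,0,0]
    - [-15.5,-41.5,0,0]
    - [-15.5,-41.5,0,0]
    - [-15.5,-41.5,0,0]
    - [-15.5,-41.5,0,0]
    - [-15.5,-41.5,0,0]
    - [-15.5,-41.5,0,0]
    - [-15.5,-41.5,0,0]
    - [-15.5,-41.5,5,0]
    - [-15.5,-41.5,9,0]
    - [-15.5,-41.5,11.3,0]

```text
t: 7.38
tcp_pos: [0.4325, 0.1432, 0.2397]
ee_rot: [[0.99, -0.143, 0.003], [-0.143, -0.99, -0.004], [0.004, 0.004, -1.0]]
force: [0.4, 0.2, -1.1]
gripper_width: 0.0553
```

send_rows:
  plan:
    - [0,0,0,0]
    - [0,0,0,0]
    - [0,0,0,0]
    - [0,0,-3,0]
    - [0,0,-8,0]
    - [0,0,-11,0]
    - [0,0,-11,0]
  hand: 6.8

```text
t: 8.25
tcp_pos: [0.4333, 0.144, 0.3529]
ee_rot: [[0.99, -0.143, 0.01], [-0.143, -0.99, -0.002], [0.01, 0.001, -1.0]]
force: [-0.3, -0.4, -1.3]
gripper_width: 0.0683
```

send_rows:
  plan:
    - [5.2,43.7,0,0]
    - [5.2,43.7,0,0]
    - [5.2,43.7,0,0]
    - [5.2,43.7,0,0]
    - [5.2,43.7,0,0]
    - [5.2,43.7,0,0]
    - [5.2,43.7,0,0]
    - [5.2,43.7,0,0]
    - [5.2,43.7,6,0]
    - [5.2,43.7,12,0]
    - [5.2,43.7,18,0]
    - [5.2,43.7,18,0]
  hand: 8.5

```text
t: 9.75
tcp_pos: [0.4212, -0.293, 0.1696]
ee_rot: [[0.99, -0.142, 0.0], [-0.142, -0.99, 0.005], [-0.0, -0.005, -1.0]]
force: [-0.1, 0.8, 0.9]
gripper_width: 0.085
```

send_rows:
  plan:
    - [0.2,0.3,6,0]
    - [0.2,0.3,11,0]
    - [0.2,0.3,14.7,0]
    - [0.2,0.3,14.7,0]

```text
t: 10.25
tcp_pos: [0.4231, -0.2951, 0.0227]
ee_rot: [[0.99, -0.141, -0.001], [-0.141, -0.99, 0.006], [-0.002, -0.006, -1.0]]
force: [-0.3, -0.2, 1.0]
gripper_width: 0.0852
```

send_rows:
  plan:
    - [0,0,0,0]
    - [0,0,0,0]
    - [0,0,0,0]
    - [0,0,-2,0]
    - [0,0,-7,0]
    - [0,0,-12,0]
    - [0,0,-18,0]
    - [0,0,-24,0]
    - [0,0,-30,0]
    - [0,0,-33,0]
  hand: 3

```text
t: 11.5
tcp_pos: [0.4237, -0.2974, 0.357]
ee_rot: [[0.99, -0.141, 0.004], [-0.141, -0.99, 0.003], [0.003, -0.003, -1.0]]
force: [0.2, -0.2, -2.5]
gripper_width: 0.0558
```

send_rows:
  plan:
    - [-5.4,-37.5,0,0]
    - [-5.4,-37.5,0,0]
    - [-5.4,-37.5,0,0]
    - [-5.4,-37.5,0,0]
    - [-5.4,-37.5,0,0]
    - [-5.4,-37.5,0,0]
    - [-5.4,-37.5,0,0]
    - [-5.4,-37.5,0,0]
    - [-5.4,-37.5,4,0]
    - [-5.4,-37.5,8,0]
    - [-5.4,-37.5,11,0]
    - [-5.4,-37.5,11,0]

```text
t: 13.0
tcp_pos: [0.4222, 0.0797, 0.2464]
ee_rot: [[0.99, -0.144, -0.001], [-0.144, -0.99, 0.001], [-0.001, -0.001, -1.0]]
force: [-0.1, 0.5, -0.6]
gripper_width: 0.0559
```

send_rows:
  plan:
    - [0,0,0,0]
    - [0,0,0,0]
    - [0,0,0,0]
    - [0,0,-3,0]
    - [0,0,-8,0]
    - [0,0,-11,0]
    - [0,0,-11,0]
  hand: 6.8

```text
t: 13.88
tcp_pos: [0.4235, 0.0799, 0.3591]
ee_rot: [[0.99, -0.144, 0.005], [-0.144, -0.99, 0.003], [0.005, -0.003, -1.0]]
force: [0.4, -0.3, -0.5]
gripper_width: 0.0684
```

```bash
cat >> h.py <<'E'
def greens():
    for c in("top","side"):
        im,d=vision.camera(c); P=cloud(c,d); hsv=cv2.cvtColor(im,cv2.COLOR_BGR2HSV)
        g=((hsv[...,0]>28)&(hsv[...,0]<65)&(hsv[...,1]>110)&(hsv[...,2]>50)).astype(np.uint8)
        n,lab,st,ce=cv2.connectedComponentsWithStats(g)
        for k in range(1,n):
            p=P[lab==k]; p=p[p[:,2]<.6]
            if 40<st[k,4]<1500 and len(p)>10:
                m=np.median(p,0)
                if -.5<m[1]<.3 and .25<m[0]<.85 and m[2]<.4:
                    print(c,st[k,4],ce[k][::-1].round(1),"med",m.round(3),"ray.023",ray_z(c,ce[k][1],ce[k][0],.023)[:2].round(4))
E
python3 -c "
from h import *
greens()"
```

```text
top 208 [167.7 332.9] med [ 0.643 -0.284  0.041] ray.023 [ 0.6476 -0.287 ]
top 210 [194.6 363.5] med [ 0.549 -0.389  0.042] ray.023 [ 0.553  -0.3928]
side 386 [155.4 239.5] med [0.42  0.083 0.257] ray.023 [0.4541 0.3866]
side 375 [302.5 356.6] med [ 0.639 -0.297  0.041] ray.023 [ 0.6448 -0.2855]
side 445 [346.6 334. ] med [ 0.546 -0.403  0.041] ray.023 [ 0.5498 -0.3923]
```

send_rows:
  plan:
    - [19.5,44.9,0,-9]
    - [19.5,44.9,0,-18]
    - [19.5,44.9,0,-27]
    - [19.5,44.9,0,-36]
    - [19.5,44.9,0,-45]
    - [19.5,44.9,0,-53]
    - [19.5,44.9,0,-53]
    - [19.5,44.9,0,-53]
    - [19.5,44.9,6,-53]
    - [19.5,44.9,12,-53]
    - [19.5,44.9,18,-53]
    - [19.5,44.9,18,-53]
  hand: 8.5

```text
t: 15.48
tcp_pos: [0.5466, -0.39, 0.1681]
ee_rot: [[0.711, 0.703, -0.014], [0.704, -0.71, 0.01], [-0.002, -0.017, -1.0]]
force: [0.3, -0.4, 0.2]
gripper_width: 0.085
```

send_rows:
  plan:
    - [0.2,0.4,6,0]
    - [0.2,0.4,11,0]
    - [0.2,0.4,14.5,0]
    - [0.2,0.4,14.5,0]

```text
t: 15.98
tcp_pos: [0.5486, -0.3896, 0.0225]
ee_rot: [[0.71, 0.704, -0.016], [0.704, -0.71, 0.012], [-0.003, -0.02, -1.0]]
force: [-0.8, 0.4, 0.7]
gripper_width: 0.0847
```

send_rows:
  plan:
    - [0,0,0,0]
    - [0,0,0,0]
    - [0,0,0,0]
    - [0,0,-2,0]
    - [0,0,-7,0]
    - [0,0,-12,0]
    - [0,0,-18,0]
    - [0,0,-24,0]
    - [0,0,-30,0]
    - [0,0,-33.5,0]
  hand: 3

```text
t: 17.23
tcp_pos: [0.5541, -0.3937, 0.3622]
ee_rot: [[0.71, 0.704, -0.011], [0.704, -0.71, 0.009], [-0.002, -0.014, -1.0]]
force: [0.3, -0.4, -1.2]
gripper_width: 0.0557
```

send_rows:
  plan:
    - [18.8,-39,0,9]
    - [18.8,-39,0,18]
    - [18.8,-39,0,27]
    - [18.8,-39,0,36]
    - [18.8,-39,0,45]
    - [18.8,-39,0,53]
    - [18.8,-39,0,53]
    - [18.8,-39,0,53]
    - [18.8,-39,0,53]
    - [18.8,-39,4,53]
    - [18.8,-39,8,53]
    - [18.8,-39,10,53]

```text
t: 18.73
tcp_pos: [0.4115, 0.015, 0.2652]
ee_rot: [[0.989, -0.147, -0.014], [-0.147, -0.989, 0.008], [-0.016, -0.006, -1.0]]
force: [0.0, -0.1, -0.8]
gripper_width: 0.0559
```

send_rows:
  plan:
    - [0.2,0,2,0]
    - [0.2,0,2,0]

```text
t: 18.98
tcp_pos: [0.4131, 0.0144, 0.2439]
ee_rot: [[0.989, -0.15, -0.017], [-0.149, -0.989, 0.01], [-0.019, -0.008, -1.0]]
force: [1.0, 4.1, -2.5]
gripper_width: 0.0556
```

send_rows:
  plan:
    - [0,0,0,0]
    - [0,0,0,0]
    - [0,0,0,0]
    - [0,0,-3,0]
    - [0,0,-8,0]
    - [0,0,-11,0]
    - [0,0,-11,0]
  hand: 6.8

```text
t: 19.85
tcp_pos: [0.4161, 0.0132, 0.3564]
ee_rot: [[0.989, -0.149, -0.011], [-0.149, -0.989, 0.01], [-0.013, -0.008, -1.0]]
force: [0.7, -1.0, 0.0]
gripper_width: 0.0684
```

send_rows:
  plan:
    - [27.2,26.2,0,9]
    - [27.2,26.2,0,18]
    - [27.2,26.2,0,27]
    - [27.2,26.2,0,36.4]
    - [27.2,26.2,0,36.4]
    - [27.2,26.2,0,36.4]
    - [27.2,26.2,0,36.4]
    - [27.2,26.2,0,36.4]
    - [27.2,26.2,6,36.4]
    - [27.2,26.2,12,36.4]
    - [27.2,26.2,17,36.4]
    - [27.2,26.2,17,36.4]
  hand: 8.5

```text
t: 21.35
tcp_pos: [0.6408, -0.2821, 0.1778]
ee_rot: [[0.708, -0.706, -0.019], [-0.706, -0.708, 0.014], [-0.023, 0.004, -1.0]]
force: [0.7, 0.9, 0.2]
gripper_width: 0.0848
```

```bash
python3 -c "
from h import *
greens()"
```

```text
top 275 [219.2 198.1] med [0.431 0.14  0.257] ray.023 [0.4603 0.177 ]
top 274 [222.5 219.8] med [0.422 0.076 0.257] ray.023 [0.4499 0.1025]
top 65 [223.6 236.8] med [0.421 0.029 0.256] ray.023 [0.4468 0.0446]
side 109 [145.2 239.1] med [0.425 0.133 0.26 ] ray.023 [0.4624 0.4443]
side 237 [162.3 240.6] med [0.417 0.063 0.258] ray.023 [0.4512 0.3489]
side 379 [302.6 356.7] med [ 0.639 -0.298  0.041] ray.023 [ 0.645  -0.2856]
```

send_rows:
  plan:
    - [1,0,6,0]
    - [1,0,11,0]
    - [1,0,15.4,0]
    - [1,0,15.4,0]

```text
t: 21.95
tcp_pos: [0.6499, -0.2894, 0.0293]
ee_rot: [[0.708, -0.706, -0.01], [-0.706, -0.708, 0.01], [-0.014, 0.001, -1.0]]
force: [-0.2, 0.2, -0.0]
gripper_width: 0.0848
```

send_rows:
  plan:
    - [0,0,0,0]
    - [0,0,0,0]
    - [0,0,0,0]
    - [0,0,-2,0]
    - [0,0,-7,0]
    - [0,0,-12,0]
    - [0,0,-18,0]
    - [0,0,-24,0]
    - [0,0,-30,0]
    - [0,0,-33.5,0]
  hand: 3

```text
t: 23.2
tcp_pos: [0.6535, -0.2928, 0.3692]
ee_rot: [[0.708, -0.706, -0.005], [-0.706, -0.708, 0.007], [-0.008, -0.002, -1.0]]
force: [1.2, 0.1, -0.0]
gripper_width: 0.0556
```

send_rows:
  plan:
    - [-39.5,-16.7,0,-9]
    - [-39.5,-16.7,0,-18]
    - [-39.5,-16.7,0,-27]
    - [-39.5,-16.7,0,-36.5]
    - [-39.5,-16.7,0,-36.5]
    - [-39.5,-16.7,0,-36.5]
    - [-39.5,-16.7,0,-36.5]
    - [-39.5,-16.7,0,-36.5]
    - [-39.5,-16.7,0,-36.5]
    - [-39.5,-16.7,3,-36.5]
    - [-39.5,-16.7,7,-36.5]
    - [-39.5,-16.7,8,-36.5]

```text
t: 24.7
tcp_pos: [0.4906, 0.1033, 0.2903]
ee_rot: [[0.989, -0.149, -0.009], [-0.149, -0.989, 0.005], [-0.01, -0.004, -1.0]]
force: [-0.3, 0.3, -0.8]
gripper_width: 0.0556
```

send_rows:
  plan:
    - [0.2,0,3.6,0]
    - [0.2,0,3.6,0]

```text
t: 24.95
tcp_pos: [0.4916, 0.1021, 0.2529]
ee_rot: [[0.989, -0.15, -0.014], [-0.15, -0.989, 0.004], [-0.014, -0.002, -1.0]]
force: [-0.3, -0.1, -0.6]
gripper_width: 0.0556
```

send_rows:
  plan:
    - [0,0,0,0]
    - [0,0,0,0]
    - [0,0,0,0]
    - [0,0,-3,0]
    - [0,0,-8,0]
    - [0,0,-11,0]
    - [6,25,-11,0]
    - [6,25,-11,0]
    - [6,25,-11,0]
    - [6,25,-11,0]
  hand: 6.6

```text
t: 26.2
tcp_pos: [0.5144, -0.1493, 0.3624]
ee_rot: [[0.989, -0.15, -0.012], [-0.15, -0.989, 0.004], [-0.012, -0.002, -1.0]]
force: [1.5, -0.0, 0.5]
gripper_width: 0.0661
```

```bash
python3 - <<'E'
from h import *
np.set_printoptions(precision=4,suppress=True)
greens()
ims=[]
for c in("top","side"):
    im,d=vision.camera(c); P=cloud(c,d); hsv=cv2.cvtColor(im,cv2.COLOR_BGR2HSV)
    m=(hsv[...,2]<75)&(P[...,2]>.24)&(P[...,2]<.285)&(abs(P[...,0]-.385)<.05)&(P[...,1]>-.15)&(P[...,1]<-.04)
    v,u=np.nonzero(m); print(c,m.sum(),cv2.minAreaRect(np.stack([u,v],1).astype(np.float32)),np.median(P[m],0))
    ims.append(im[120:330,100:380])
cv2.imwrite("pics/load.png",cv2.resize(np.hstack(ims),None,fx=1.4,fy=1.4))
E
```

```text
top 273 [199.1 212.7] med [0.49  0.099 0.257] ray.023 [0.5306 0.1292]
top 276 [219.3 198. ] med [0.431 0.14  0.257] ray.023 [0.4599 0.1771]
top 275 [222.5 219.8] med [0.421 0.076 0.257] ray.023 [0.4498 0.1025]
top 272 [226.6 242.2] med [0.41  0.012 0.257] ray.023 [0.4365 0.0257]
side 464 [156.1 240.4] med [0.422 0.082 0.256] ray.023 [0.4565 0.3823]
top 0 ((0.0, 0.0), (0.0, 0.0), 0.0) [nan nan nan]
side 91 ((237.0, 202.0), (22.0, 6.0), 90.0) [ 0.3813 -0.1064  0.268 ]
  return _methods._mean(a, axis=axis, dtype=dtype,
  ret = um.true_divide(
```

View pics/load.png

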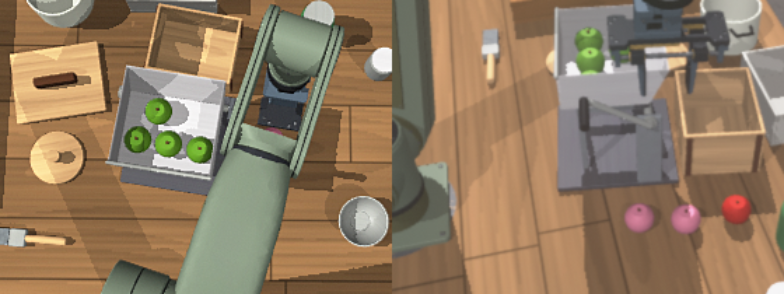

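```bash
python3 - <<'E'
from h import *
np.set_printoptions(precision=4,suppress=True)
im=cv2.imread("pics/top0.png"); g=cv2.cvtColor(im,cv2.COLOR_BGR2HSV)[...,2]
m=((g<60)[225:245,258:295]).astype(np.uint8)
n,lab,st,ce=cv2.connectedComponentsWithStats(m); k=1+st[1:,4].argmax(); v,u=np.nonzero(lab==k)
r1=cv2.minAreaRect(np.stack([u+258,v+225],1).astype(np.float32)); print(r1,st[k])
c=r1[0]; pt=(c[1],c[0])
print(ray_z("top",*pt,.2606),ray_z("top",*pt,.268),ray_z("side",202,237,.2606),two("top",pt,"side",(202,237)))
o=np.array([.4475,.0775]);a=np.deg2rad(-8.3);xs=np.array([np.cos(a),np.sin(a)]);ys=np.array([-xs[1],xs[0]])
for p in (ray_z("top",*pt,.2606)[:2],ray_z("side",202,237,.2606)[:2]): print("in skip",(p-o)@xs,(p-o)@ys)
# stand base plate / hinge axle marks
for c,l in(("top",(191,227.7)),("side",(175.5,277.5))):
    p=ray_z(c,*l,.185)[:2]; print(c,"hinge",(p-o)@xs,(p-o)@ys)
E
```

```text
((276.1466979980469, 235.52200317382812), (24.179492950439453, 6.23029899597168), 8.530765533447266) [  6   6  25  10 150]
[ 0.3857 -0.0871  0.2606] [ 0.385 -0.087  0.268] [ 0.3828 -0.0896  0.2606] [ 0.3845 -0.0871  0.2584]
in skip -0.03738876633462821 -0.171799304086979
in skip -0.03990449050563324 -0.17466982732180536
top hinge 0.08278242155288947 -0.002341792183591866
side hinge 0.07193731004564943 0.001000420066457751
```

send_rows:
  plan:
    - [-13.8,-4.1,0,0]
    - [-13.8,-4.1,0,0]
    - [-13.8,-4.1,0,0]
    - [-13.8,-4.1,0,0]
    - [-13.8,-4.1,3,0]
    - [-13.8,-4.1,3,0]
  hand: 4.5

```text
t: 27.15
tcp_pos: [0.384, -0.0863, 0.3322]
ee_rot: [[0.988, -0.152, -0.018], [-0.152, -0.988, 0.006], [-0.018, -0.003, -1.0]]
force: [-0.3, -0.4, -0.2]
gripper_width: 0.0447
```

send_rows:
  plan:
    - [0.2,0.2,4,0]
    - [0.2,0.2,7.5,0]
    - [0.2,0.2,7.5,0]
    - [0.2,0.2,7.5,0]

```text
t: 27.65
tcp_pos: [0.3861, -0.0885, 0.2588]
ee_rot: [[0.988, -0.152, -0.015], [-0.152, -0.988, 0.005], [-0.015, -0.003, -1.0]]
force: [0.6, 0.4, 0.1]
gripper_width: 0.045
```

send_rows:
  plan:
    - [0,0,0,0]
    - [0,0,0,0]
    - [0,0,0,0]
    - [0,0,0,0]
    - [0,0,0,0]
  hand: 1

```text
t: 28.28
tcp_pos: [0.3845, -0.0882, 0.2593]
ee_rot: [[0.988, -0.151, -0.018], [-0.151, -0.989, 0.006], [-0.019, -0.003, -1.0]]
force: [-5.5, 0.1, 5.3]
gripper_width: 0.0172
```

```bash
python3 - <<'E'
from h import *
im,d=vision.camera("side"); cv2.imwrite("pics/grip.png",cv2.resize(im[60:300,130:450],None,fx=2.2,fy=2.2))
s=r.state();print(s["tcp_pos"],s["force"],s["gripper_width"])
# arc rows in tool frame, from q0=0
a0=-1.0
for q in np.arange(.1,2.01,.1):
    print(round(q,2),round(14*(np.sin(q-1)-np.sin(a0)),1),round(-14*(np.cos(q-1)-np.cos(a0)),1))
E
```

```text
[ 0.38447919 -0.08828491  0.25928068] [-4.92408657  0.34401292  5.80289817] 0.017451365705615125
0.1 0.8 -1.1
0.2 1.7 -2.2
0.3 2.8 -3.1
0.4 3.9 -4.0
0.5 5.1 -4.7
0.6 6.3 -5.3
0.7 7.6 -5.8
0.8 9.0 -6.2
0.9 10.4 -6.4
1.0 11.8 -6.4
1.1 13.2 -6.4
1.2 14.6 -6.2
1.3 15.9 -5.8
1.4 17.2 -5.3
1.5 18.5 -4.7
1.6 19.7 -4.0
1.7 20.8 -3.1
1.8 21.8 -2.2
1.9 22.7 -1.1
2.0 23.6 -0.0
```

View pics/grip.png

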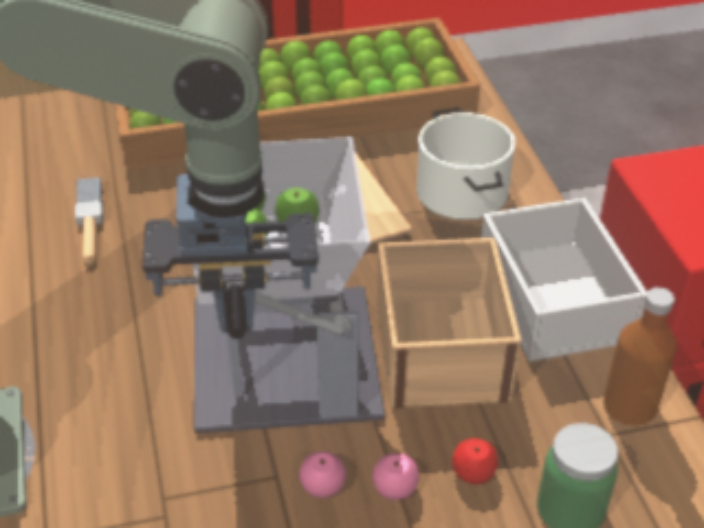

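send_rows:
  plan:
    - [0.8,0,-1.1,0]
    - [1.7,0,-2.2,0]
    - [2.8,0,-3.1,0]
    - [3.9,0,-4,0]
    - [5.1,0,-4.8,0]
    - [6.3,0,-5.4,0]
    - [7.6,0,-5.9,0]
    - [9,0,-6.3,0]
    - [10.4,0,-6.6,0]
    - [11.8,0,-6.6,0]
    - [13.2,0,-6.6,0]
    - [14.6,0,-6.4,0]

```text
t: 29.82
tcp_pos: [0.5314, -0.1106, 0.3204]
ee_rot: [[0.988, -0.151, -0.017], [-0.151, -0.989, 0.006], [-0.018, -0.003, -1.0]]
force: [0.4, 0.7, -1.4]
gripper_width: 0.0174
```

send_rows:
  plan:
    - [1.2,0,0.4,0]
    - [2.5,0,0.8,0]
    - [3.8,0,1.4,0]
    - [5,0,2.1,0]
    - [6,0,2.9,0]
    - [7,0,3.8,0]
    - [7.8,0,4.8,0]
    - [8.3,0,5.3,0]
    - [8.4,0,5.6,0]
    - [8.4,0,5.6,0]
    - [8.4,0,5.6,0]
    - [8.4,0,5.6,0]

```text
t: 31.32
tcp_pos: [0.6137, -0.1233, 0.2633]
ee_rot: [[0.988, -0.151, -0.016], [-0.151, -0.989, 0.005], [-0.016, -0.003, -1.0]]
force: [4.6, -2.9, -2.0]
gripper_width: 0.0176
```

```bash
python3 - <<'E'
from h import *
s=r.state();print(s["tcp_pos"],s["force"],s["gripper_width"])
ims=[vision.camera(c)[0] for c in("side","top")]; cv2.imwrite("pics/dump.png",cv2.resize(np.hstack([ims[0][90:340,150:430],ims[1][90:340,130:400]]),None,fx=1.4,fy=1.4))
greens()
E
```

```text
[ 0.61366824 -0.12328494  0.26328447] [ 4.60978601 -2.86581906 -1.97465048] 0.01760467488248014
side 188 [204.1 345.9] med [0.722 0.039 0.054] ray.023 [0.7342 0.0679]
```

View pics/dump.png

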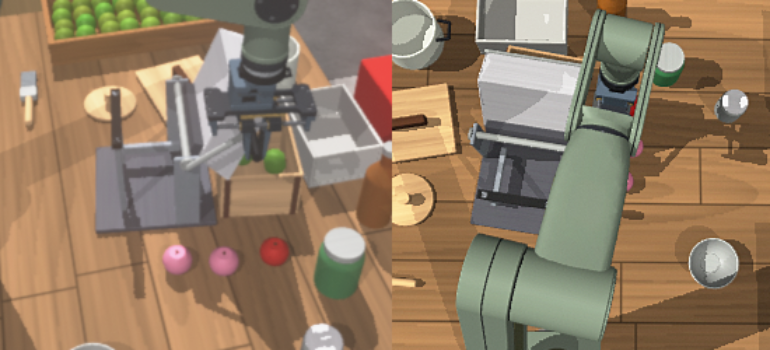

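send_rows:
  plan:
    - [0,0,0,0]
    - [-0.5,0,-0.7,0]
    - [-1.4,0,-1.7,0]
    - [-2.5,0,-2.7,0]
    - [-3.6,0,-3.5,0]
    - [-4.8,0,-4.2,0]
    - [-6,0,-4.8,0]
    - [-7.3,0,-5.2,0]
    - [-8.7,0,-5.6,0]
    - [-10.1,0,-5.7,0]
    - [-11.5,0,-5.8,0]
    - [-12.9,0,-5.7,0]

```text
t: 33.02
tcp_pos: [0.4874, -0.1043, 0.3241]
ee_rot: [[0.988, -0.151, -0.012], [-0.151, -0.989, 0.004], [-0.012, -0.002, -1.0]]
force: [3.2, -3.4, 3.6]
gripper_width: 0.0174
```

send_rows:
  plan:
    - [-1.4,0,0.2,0]
    - [-2.7,0,0.6,0]
    - [-4,0,1.1,0]
    - [-5.3,0,1.7,0]
    - [-6.5,0,2.5,0]
    - [-7.6,0,3.3,0]
    - [-8.6,0,4.3,0]
    - [-9.5,0,5.2,0]
    - [-10.1,0,6,0]
    - [-10.4,0,6.5,0]
    - [-10.4,0,6.5,0]
    - [-10.4,0,6.5,0]

```text
t: 34.52
tcp_pos: [0.3845, -0.0883, 0.2619]
ee_rot: [[0.989, -0.151, -0.009], [-0.151, -0.989, 0.004], [-0.01, -0.003, -1.0]]
force: [-0.4, -0.2, 7.2]
gripper_width: 0.0172
```

send_rows:
  plan:
    - [0,0,0.3,0]
    - [0,0,0.3,0]
    - [0,0,0.3,0]

```text
t: 34.9
tcp_pos: [0.3845, -0.0883, 0.2618]
ee_rot: [[0.989, -0.151, -0.007], [-0.151, -0.989, 0.004], [-0.008, -0.002, -1.0]]
force: [-4.1, 1.4, 17.4]
gripper_width: 0.0173
```

send_rows:
  plan:
    - [0,0,0,0]
    - [0,0,0,0]
    - [0,0,0,0]
    - [0,0,-4,0]
    - [0,0,-10,0]
    - [0,5,-15,0]
    - [0,11,-15,0]
    - [0,17,-15,0]
    - [0,23,-15,0]
  hand: 4.5

```text
t: 36.02
tcp_pos: [0.3503, -0.318, 0.411]
ee_rot: [[0.989, -0.151, -0.007], [-0.151, -0.989, 0.004], [-0.008, -0.003, -1.0]]
force: [1.2, 0.6, 0.4]
gripper_width: 0.0447
```

```bash
python3 - <<'E'
from h import *
np.set_printoptions(precision=4,suppress=True)
s=r.state();print(s["tcp_pos"],s["force"],s["gripper_width"])
im,d=vision.camera("top"); P=cloud("top",d);X,Y,Z=P[...,0],P[...,1],P[...,2]
ims=[im,vision.camera("side")[0]]
cv2.imwrite("pics/after.png",cv2.resize(np.hstack([ims[0][90:290,90:330],ims[1][90:290,150:430]]),None,fx=1.5,fy=1.5))
greens()
def rect(m,n):
    p=P[m]; print(n,len(p),cv2.minAreaRect((p[:,:2]*1000).astype(np.float32)),p[:,2].mean())
rect((abs(Z-.215)<.004)&(abs(X-.45)<.15)&(abs(Y-.08)<.13),"skipfloor")
rect((abs(Z-.114)<.005)&(X>.6)&(X<.8)&(abs(Y-.03)<.16),"craterim")
rect((Z>.036)&(Z<.065)&(abs(X-.59)<.12)&(abs(Y-.38)<.12),"lidgrip")
rect((abs(Z-.0135)<.004)&(abs(X-.585)<.115)&(abs(Y-.38)<.13),"board")
m=(Z>.015)&(Z<.112)&(X>.60)&(X<.76)&(abs(Y-.04)<.12); print("in crate max",np.percentile(Z[m],[50,90,99]))
E
```

```text
[ 0.3503 -0.318   0.411 ] [1.23   0.5814 0.4277] 0.04474774345634861
top 184 [142.6 236.1] med [0.725 0.051 0.055] ray.023 [0.7336 0.0539]
top 199 [146.7 259.5] med [ 0.71  -0.031  0.054] ray.023 [ 0.7196 -0.0289]
top 185 [158.6 222.9] med [0.666 0.094 0.054] ray.023 [0.6746 0.0983]
top 141 [171.2 255.4] med [ 0.622 -0.019  0.057] ray.023 [ 0.6312 -0.016 ]
side 147 [199.1 323.4] med [0.663 0.079 0.051] ray.023 [0.6729 0.1062]
side 192 [204.3 345. ] med [0.719 0.039 0.053] ray.023 [0.7314 0.0679]
skipfloor 2863 ((448.3236389160156, 77.20896911621094), (204.78671264648438, 168.0935516357422), 81.57672882080078) 0.21520919524184332
craterim 292 ((680.7239379882812, 39.510528564453125), (208.2925567626953, 160.84645080566406), 80.36164855957031) 0.11443738709031757
lidgrip 206 ((602.9342041015625, 381.4433288574219), (24.704570770263672, 98.77776336669922), 10.767783164978027) 0.04898055869884929
board 2114 ((580.1431884765625, 378.85260009765625), (230.64096069335938, 244.92367553710938), 4.951607704162598) 0.013860676311261762
in crate max [0.0569 0.0972 0.1112]
```

View pics/after.png

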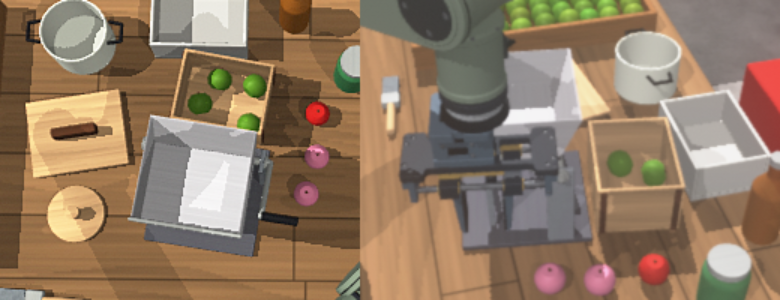

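```bash
python3 - <<'E'
from h import *
np.set_printoptions(precision=4,suppress=True)
im,d=vision.camera("top"); P=cloud("top",d)
for o in finder.trace("top","lid_grip")[:2]:
    m=o["mask"]; p=P[m]; print("lid trace",round(o["score"],2),o["location"],m.sum())
    v,u=np.nonzero(m); rr=cv2.minAreaRect(np.stack([u,v],1).astype(np.float32)); print(rr)
    B=cv2.boxPoints(rr); W=np.array([ray_z("top",y,x,.014) for x,y in B]); print(W[:,:2],W.mean(0)); 
    w=W[:,:2]; e=[np.linalg.norm(w[i]-w[(i+1)%4]) for i in range(4)]; print(e,[np.rad2deg(np.arctan2(*(w[(i+1)%4]-w[i])[::-1])) for i in range(4)])
    hs=cv2.cvtColor(im,cv2.COLOR_BGR2GRAY); k=m&(hs<75); k=cv2.morphologyEx(k.astype(np.uint8),cv2.MORPH_OPEN,np.ones((3,3)))
    v,u=np.nonzero(k); rr=cv2.minAreaRect(np.stack([u,v],1).astype(np.float32)); print("grip",k.sum(),rr,ray_z("top",rr[0][1],rr[0][0],.045),np.median(P[k>0],0))
pts={}
a=np.deg2rad(-9.8);xs=np.array([np.cos(a),np.sin(a)]);ys=np.array([-xs[1],xs[0]]);o=np.array([.677,.04])
for c in("top","side"):
    im2,d2=(im,d) if c=="top" else vision.camera(c); Q=cloud(c,d2); hsv=cv2.cvtColor(im2,cv2.COLOR_BGR2HSV)
    l=Q[...,:2]-o; lx,ly=l@xs,l@ys
    m=(abs(Q[...,2]-.115)<.007)&(abs(lx)<.1)&(abs(ly)<.12)&(hsv[...,1]>50)
    for n,t,s,other in(("+x",lx,1,ly),("-x",lx,-1,ly),("+y",ly,1,lx),("-y",ly,-1,lx)):
        k=m&(s*t>(.065 if n[1]=="x" else .085))&(abs(other)<.06)
        if k.sum()>5:
            A=np.polyfit(other[k],t[k],1); print(c,n,k.sum(),"mean",t[k].mean().round(4),"pct",np.percentile(t[k],[10,90]).round(4),"slope",np.rad2deg(np.arctan(A[0])).round(2),Q[...,2][k].mean().round(4))
    for q in("crate","lid_grip"):
        for z in finder.mark_of(c,q)[:1]: print(c,q,z["score"],z["location"],ray_z(c,*z["location"],0 if q=="crate" else .0315))
big=np.hstack([cv2.resize(im[145:215,100:185],None,fx=4.5,fy=4.5,interpolation=cv2.INTER_CUBIC),cv2.resize(im2[150:260,290:375],None,fx=4,fy=2.8636,interpolation=cv2.INTER_CUBIC)[:315]]); cv2.imwrite("pics/lidz.png",big)
E
```

```text
lid trace 0.71 [179.3, 140.1] 3182
((140.45477294921875, 178.53179931640625), (50.23796844482422, 64.92367553710938), 81.46923065185547)
[[0.6715 0.5119]
 [0.7096 0.2902]
 [0.5325 0.2561]
 [0.4962 0.4742]] [0.6025 0.3831 0.014 ]
[np.float64(0.22489509792519818), np.float64(0.18035511623030706), np.float64(0.22102951368778295), np.float64(0.17928017078207378)] [np.float64(-80.23465213139873), np.float64(-169.09969400470175), np.float64(99.45582060124575), np.float64(12.144144615723887)]
grip 176 ((138.97998046875, 177.36000061035156), (7.778174877166748, 29.839908599853516), 81.8698959350586) [0.599  0.3796 0.045 ] [0.5974 0.3886 0.0474]
top +x 88 mean 0.0793 pct [0.076  0.0827] slope -0.28 0.1147
top -x 28 mean -0.0742 pct [-0.0758 -0.073 ] slope -0.89 0.1159
top +y 78 mean 0.0984 pct [0.0956 0.1015] slope 0.21 0.114
top -y 65 mean -0.0973 pct [-0.0998 -0.0949] slope 0.06 0.1153
top crate 0.97 [161.0, 241.4] [0.673  0.0351 0.    ]
top lid_grip 0.67 [179.9, 138.9] [0.593  0.3833 0.0315]
side +x 82 mean 0.0748 pct [0.0722 0.0775] slope -0.02 0.1147
side -x 69 mean -0.0806 pct [-0.0831 -0.078 ] slope -0.23 0.1158
side +y 122 mean 0.0965 pct [0.0926 0.1009] slope 0.22 0.1138
side -y 146 mean -0.0993 pct [-0.1028 -0.0956] slope -0.21 0.114
side crate 0.63 [220.9, 330.6] [0.6745 0.0309 0.    ]
side lid_grip 0.62 [148.5, 279.9] [0.5964 0.3799 0.0315]
```

View pics/lidz.png

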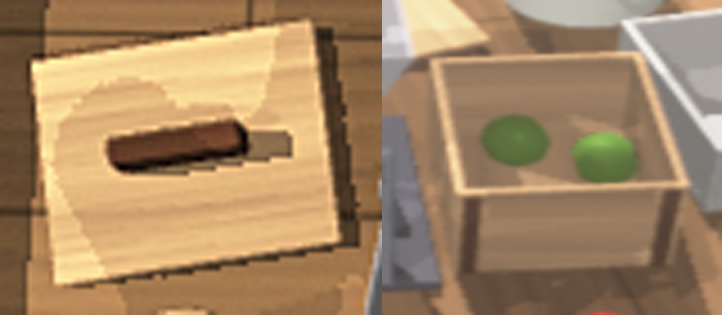

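send_rows:
  plan:
    - [14.1,-72.8,0,0]
    - [14.1,-72.8,0,0]
    - [14.1,-72.8,0,-10]
    - [14.1,-72.8,0,-19.4]
    - [14.1,-72.8,0,-19.4]
    - [14.1,-72.8,0,-19.4]
    - [14.1,-72.8,0,-19.4]
    - [14.1,-72.8,0,-19.4]
    - [14.1,-72.8,0,-19.4]
    - [14.1,-72.8,0,-19.4]
    - [14.1,-72.8,0,-19.4]
    - [14.1,-72.8,0,-19.4]
  hand: 5.5

```text
t: 38.08
tcp_pos: [0.5988, 0.3866, 0.4121]
ee_rot: [[0.982, 0.19, -0.006], [0.19, -0.982, 0.003], [-0.006, -0.004, -1.0]]
force: [1.5, -0.1, 0.0]
gripper_width: 0.0551
```

send_rows:
  plan:
    - [0.1,0.7,6,0]
    - [0.1,0.7,12,0]
    - [0.1,0.7,18,0]
    - [0.1,0.7,24,0]
    - [0.1,0.7,30,0]
    - [0.1,0.7,30,0]

```text
t: 38.83
tcp_pos: [0.5956, 0.3796, 0.1068]
ee_rot: [[0.981, 0.191, -0.017], [0.191, -0.982, -0.003], [-0.017, -0.0, -1.0]]
force: [-0.6, -0.4, 0.4]
gripper_width: 0.055
```

```bash
python3 - <<'E'
from h import *
s=r.state();print(s["tcp_pos"],s["ee_rot"].round(3))
a=vision.camera("side")[0][60:220,180:340]; b=vision.camera("top")[0][130:240,80:200]
cv2.imwrite("pics/lidg.png",np.hstack([cv2.resize(a,(400,400),interpolation=cv2.INTER_CUBIC),cv2.resize(b,(400,367),interpolation=cv2.INTER_CUBIC)[:367].copy() if 0 else cv2.resize(b,(400,400),interpolation=cv2.INTER_CUBIC)]))
E
```

```text
[0.59555257 0.37964452 0.10679412] [[ 0.981  0.191 -0.017]
 [ 0.191 -0.982 -0.003]
 [-0.017 -0.    -1.   ]]
```

View pics/lidg.png

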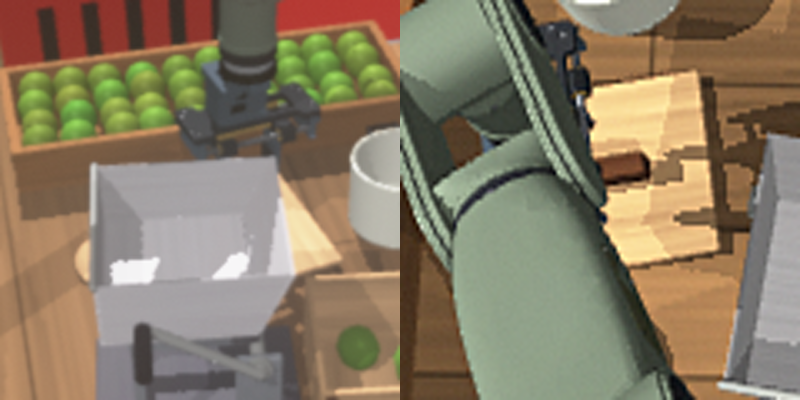

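send_rows:
  plan:
    - [0.4,0,4,0]
    - [0.4,0,7.2,0]
    - [0.4,0,7.2,0]
    - [0.4,0,7.2,0]

```text
t: 39.42
tcp_pos: [0.6054, 0.3844, 0.0455]
ee_rot: [[0.982, 0.19, 0.001], [0.19, -0.982, 0.008], [0.002, -0.008, -1.0]]
force: [0.2, -0.1, -0.2]
gripper_width: 0.0551
```

send_rows:
  plan:
    - [0,0,0,0]
    - [0,0,0,0]
    - [0,0,0,0]
    - [0,0,0,0]
    - [0,0,-3,0]
    - [0,0,-9,0]
    - [0,0,-15,0]
    - [0,0,-21,0]
    - [0,0,-27,0]
    - [0,0,-27,0]
  hand: 1.2

```text
t: 40.67
tcp_pos: [0.607, 0.3832, 0.3216]
ee_rot: [[0.982, 0.19, 0.011], [0.19, -0.982, 0.014], [0.014, -0.011, -1.0]]
force: [1.0, -0.4, -2.9]
gripper_width: 0.0216
```

send_rows:
  plan:
    - [0,0,-6,0]
    - [0.4,6,-8,0]
    - [0.4,12,-8,5]
    - [0.4,18,-8,10]
    - [0.4,24,-8,15]
    - [0.4,30,-8,20.5]
    - [0.4,35,-8,20.5]
    - [0.4,35,-8,20.5]
    - [0.4,35,-8,20.5]

```text
t: 41.8
tcp_pos: [0.6766, 0.0394, 0.3955]
ee_rot: [[0.986, -0.166, 0.008], [-0.166, -0.986, 0.014], [0.005, -0.015, -1.0]]
force: [0.1, 0.7, -3.0]
gripper_width: 0.0219
```

send_rows:
  plan:
    - [0,0,5,0]
    - [0,0,10,0]
    - [0,0,14,0]
    - [0,0,14,0]
    - [0,0,14,0]

```text
t: 42.42
tcp_pos: [0.6785, 0.0425, 0.2573]
ee_rot: [[0.986, -0.164, 0.011], [-0.164, -0.986, 0.015], [0.008, -0.016, -1.0]]
force: [0.8, -0.6, -1.6]
gripper_width: 0.0218
```

```bash
python3 - <<'E'
from h import *
np.set_printoptions(precision=4,suppress=True)
s=r.state();print(s["tcp_pos"],s["ee_rot"],s["gripper_width"])
ims=[]
a=np.deg2rad(-9.6);xs=np.array([np.cos(a),np.sin(a)]);ys=np.array([-xs[1],xs[0]]);o=s["tcp_pos"][:2]
for c in("side","top"):
    im,d=vision.camera(c); P=cloud(c,d); ims.append(im); hsv=cv2.cvtColor(im,cv2.COLOR_BGR2HSV)
    l=P[...,:2]-o; lx,ly=l@xs,l@ys
    m=(abs(P[...,2]-(s["tcp_pos"][2]-.0315))<.014)&(abs(lx)<.11)&(abs(ly)<.13)&(hsv[...,0]<30)&(hsv[...,1]>60)&(hsv[...,2]>90)
    print(c,m.sum(),"lx",np.percentile(lx[m],[.5,2,98,99.5]),"ly",np.percentile(ly[m],[.5,2,98,99.5]),"z",np.percentile(P[...,2][m],[5,50,95]))
    A=np.c_[lx[m],ly[m],np.ones(m.sum())]; print("plane",np.linalg.lstsq(A,P[...,2][m],rcond=None)[0])
    print("rect",cv2.minAreaRect((P[m][:,:2]*1000).astype(np.float32)))
cv2.imwrite("pics/hover.png",np.hstack([cv2.resize(ims[0][80:260,250:430],(400,400),interpolation=cv2.INTER_CUBIC),cv2.resize(ims[1][90:220,170:300],(400,400),interpolation=cv2.INTER_CUBIC)]))
E
```

```text
[0.6785 0.0425 0.2573] [[ 0.9864 -0.1643  0.0106]
 [-0.1645 -0.9863  0.0146]
 [ 0.0081 -0.0162 -0.9998]] 0.021797839300034948
side 2924 lx [-0.0915 -0.0895  0.0833  0.0854] ly [-0.1117 -0.1099  0.0994  0.106 ] z [0.2222 0.2261 0.2298]
plane [0.0107 0.0144 0.2265]
rect ((675.9491577148438, 42.60368347167969), (229.35401916503906, 179.39772033691406), 80.26900482177734)
top 1315 lx [-0.0868 -0.0839  0.0877  0.0903] ly [-0.1091 -0.108   0.0874  0.107 ] z [0.2208 0.2262 0.2311]
plane [0.0109 0.0149 0.2268]
rect ((681.0279541015625, 41.702003479003906), (218.97198486328125, 180.67066955566406), 79.94721221923828)
```

View pics/hover.png

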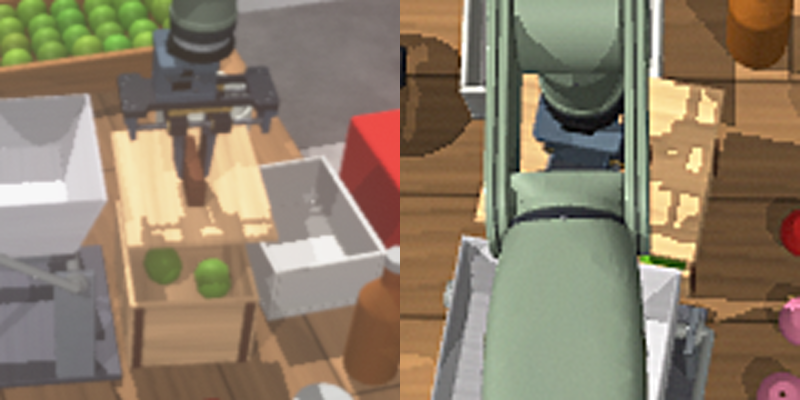

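send_rows:
  plan:
    - [-0.2,0.4,3,0]
    - [-0.2,0.4,6,0]
    - [-0.2,0.4,8,0]
    - [-0.2,0.4,8,0]
    - [-0.2,0.4,8,0]

```text
t: 43.15
tcp_pos: [0.6785, 0.0396, 0.1804]
ee_rot: [[0.986, -0.165, 0.016], [-0.165, -0.986, 0.015], [0.014, -0.017, -1.0]]
force: [0.2, -1.1, -1.9]
gripper_width: 0.0216
```

send_rows:
  plan:
    - [-0.2,0,0.5,0]
    - [-0.2,0,1.2,0]
    - [-0.2,0,1.8,0]
    - [-0.2,0,2.3,0]
    - [-0.2,0,2.7,0]
    - [-0.2,0,2.7,0]

```text
t: 43.9
tcp_pos: [0.6772, 0.0406, 0.154]
ee_rot: [[0.986, -0.165, 0.017], [-0.165, -0.986, 0.015], [0.015, -0.018, -1.0]]
force: [0.0, 1.0, 0.9]
gripper_width: 0.0218
```

send_rows:
  plan:
    - [0,0,0.2,0]
    - [0,0,0.3,0]
    - [0,0,0.3,0]

```text
t: 44.28
tcp_pos: [0.6773, 0.0406, 0.1537]
ee_rot: [[0.986, -0.165, 0.019], [-0.165, -0.986, 0.015], [0.016, -0.018, -1.0]]
force: [-2.5, -0.5, 10.4]
gripper_width: 0.0214
```

send_rows:
  plan:
    - [0,0,0,0]
    - [0,0,0,0]
    - [0,0,0,0]
    - [0,0,-3,0]
    - [0,0,-9,0]
    - [0,0,-15,0]
    - [0,0,-21,0]
    - [0,6,-22,0]
    - [0,12,-22,0]
    - [0,18,-22,0]
    - [0,24,-22,0]
    - [0,30,-22,0]
  hand: 5

```text
t: 45.78
tcp_pos: [0.6232, -0.2605, 0.3678]
ee_rot: [[0.986, -0.165, 0.019], [-0.165, -0.986, 0.015], [0.016, -0.018, -1.0]]
force: [1.1, -0.3, 0.5]
gripper_width: 0.0497
```

```bash
python3 - <<'E'
from h import *
np.set_printoptions(precision=4,suppress=True)
s=r.state();print(s["t"],s["tcp_pos"],s["force"])
ims=[]
a=np.deg2rad(-9.6);xs=np.array([np.cos(a),np.sin(a)]);ys=np.array([-xs[1],xs[0]]);o=np.array([.677,.04])
for c in("side","top"):
    im,d=vision.camera(c); P=cloud(c,d); ims.append(im); hsv=cv2.cvtColor(im,cv2.COLOR_BGR2HSV)
    l=P[...,:2]-o; lx,ly=l@xs,l@ys
    m=(abs(P[...,2]-.122)<.012)&(abs(lx)<.11)&(abs(ly)<.13)&(hsv[...,0]<30)&(hsv[...,1]>60)&(hsv[...,2]>90)
    print(c,m.sum(),"lx",np.percentile(lx[m],[.5,2,98,99.5]),"ly",np.percentile(ly[m],[.5,2,98,99.5]),"rect",cv2.minAreaRect((P[m][:,:2]*1000).astype(np.float32)))
    print("plane",np.linalg.lstsq(np.c_[lx[m],ly[m],np.ones(m.sum())],P[...,2][m],rcond=None)[0])
    k=(abs(P[...,2]-.155)<.012)&(abs(lx)<.03)&(abs(ly)<.07); print("griptop",k.sum(),np.median(P[k],0))
    if c=="top": f=(abs(P[...,2]-.215)<.005)&(abs(P[...,0]-.45)<.09)&(abs(P[...,1]-.08)<.11); print("skipfloor plane",np.linalg.lstsq(np.c_[P[f][:,:2]-[.45,.08],np.ones(f.sum())],P[f][:,2],rcond=None)[0])
greens()
cv2.imwrite("pics/end.png",np.hstack([cv2.resize(ims[0][60:360,130:430],(400,400)),cv2.resize(ims[1][90:290,120:400],(400,286))[:286] if 0 else cv2.resize(ims[1][80:300,110:390],(400,400))]))
E
```

```text
45.775 [ 0.6232 -0.2605  0.3678] [ 1.119  -0.3391  0.4538]
side 1937 lx [-0.0918 -0.0904  0.0833  0.0855] ly [-0.1118 -0.1102  0.0984  0.1069] rect ((674.5096435546875, 40.65031433105469), (227.36427307128906, 179.06622314453125), 80.47377014160156)
plane [0.0012 0.0041 0.1231]
griptop 99 [0.6679 0.0018 0.1565]
top 3016 lx [-0.0786 -0.0748  0.0873  0.0905] ly [-0.1081 -0.1052  0.1052  0.1081] rect ((680.0941772460938, 40.18244934082031), (219.01234436035156, 179.1879425048828), 80.27413940429688)
plane [ 0.0007 -0.0001  0.1225]
griptop 236 [0.6761 0.04   0.1569]
skipfloor plane [0.0021 0.001  0.2153]
```

View pics/end.png

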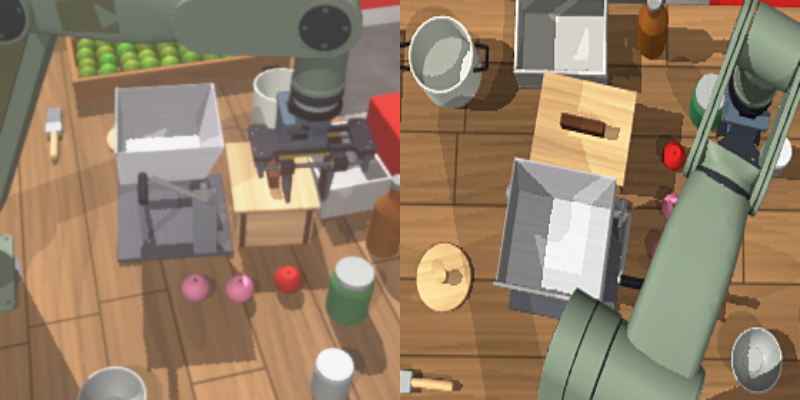

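```bash
python3 -c "
from plant import r
print(r.sign_off())"
```

```text
the job is handed in; nothing more can be done
None
```

The job is handed in, at about 46 s of the 210 s. It gave no verdict, so what follows rests on my own checks.

- **Mandarins:** There were four loose green ones. I set all four in the skip and swung it over by its handle to about 1.96 rad (worked out from where the gripper stood). All four landed in the crate in a single layer, so no spreading was needed.
- **Skip:** I eased it back at about 0.8 rad/s and held the handle until it was resting. The last check shows it empty, with its floor level to 0.002 rad.
- **Lid:** The rectangular lid is seated. The top camera puts its board at 122.5 mm (122 mm expected), level within 0.001 rad. It is within about 1 mm of the crate's centre and square within about 0.5°.
- **Bystanders:** I saw none disturbed in the pictures, but I did not measure them again at the end.

**Disagreements:** The two cameras differ by about 5 mm in x near the crate. I averaged them and compared lid and crate within each view. The lid was gripped about 1 cm higher than planned, without any effect.

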